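Lids back on the bakery canisters

ROBOT

A 6-joint arm with a two-finger parallel gripper is mounted at the origin on the work surface. World frame = base frame: x ahead of the robot, y to its left, z up, the work surface at z = 0. Lengths are in m, angles in degrees, forces in N, time in s.
With the tool pointing down it reaches from about 0.275 to 0.85 m from the base axis. Payload 5.2 kg.
Tool frame: the origin (TCP) lies midway between the tips of the shut fingers; the grasp point (between the pads) lies 19 mm behind it; z points along the fingers, y is the line along which they close (so a half turn about z gives the same grasp; the last joint's range is limited). The gripper opens to 85 mm and grips with 20 to 120 N. Pads are 22 mm wide; open, the fingers measure 114 mm over their backs; the gripper's body (76 mm by 85 mm) begins 54 mm behind the grasp point. The pads swing forward as they close: fully open they stand 13 mm farther back than shut.
Start: joints at [62.063, 14.817, 87.949, -0, 77.235, -11.62], TCP at [0.155, 0.528, 0.205] pointing down, gripper open.
Joint ranges: [-179.93, 179.93], [-52.35, 119.4], [10.71, 147.94], [-69.91, 249.91], [12.55, 155.21], [-178.61, 178.61]. Speed limits (degrees/s): [147.25, 147.25, 180, 180, 180, 180].

INTERFACE

Orientations are given as a 3x3 rotation matrix whose columns are the frame's x, y, z axes.
In Python, from rig import manip gives the robot as it stands. The module is installed in compiled form; this text tells all that it offers.
- The arm moves only by the tool step_arm, never from a script. Its argument "increments" is a list of rows, each an object with "fingers": the gripper's target within -1 to 1 (fully open at 1, half-way at 0, shut at -1); "delta_pos": the shift along the tool's x, y, z in m, a list of three; "rot": the turn, a rotation vector about the tool's x, y, z in degrees, a list of three. In form: [{"fingers": fingers, "delta_pos": [tx, ty, tz], "rot": [ax, ay, az]}, ...]. A call has 1 to 5 rows; each row is the pose to reach, as a shift and turn from the pose commanded when the call began, along the tool's axes at that moment; what a row does not reach only later rows make up. A row lasts 1/8 s, in which the tool goes at most 62.5 mm and 10.7 degrees, less where a joint would pass 70% of its speed; a pose out of reach is approached as far as the arm can. A call with a gripper value outside its range is refused whole. The fingers move at their own pace and stop on an object; "force" is the grip in N (left out, the last holds). Time passes only in rows, so rows that repeat a pose let the fingers close. It gives the time, the measured TCP pose, the force, the opening and the grip force at its end, in the units of the state.
- manip.state(): the state, without advancing time (a new reading comes with each control period).
- manip.snapshot(name): name is "scene" or "top" or "wrist"; returns (picture, depth): 480x640x3 uint8, blue, green, red; 480x640 float32, m along the optical axis (not along the pixel's ray), 0 where there is no reading.
- manip.camera_model(name): a dict with "fx", "fy", "cx", "cy" (pixels), "pose" (4x4, takes a point from camera to world coordinates). Camera axes: x right, y up, looking along -z (the intrinsics and any distortion apply to the point x, -y, -z); pixel columns grow to the right and rows downward; lengths in m; the calibration is good to about 2 mm. A picture is of the moment at which its call begins: read the wrist's pose just before it. camera_model takes no time and is no camera call; for the wrist camera it gives the pose at the moment of the call.
- manip.job_done(): hands the job in; it is judged then, once.
Trained networks look in the newest picture that a camera, given by its name, has taken for a name from the list of things; names that differ only in an ending like _2 or _b are one class to them, and where a whole thing is asked for, a point or a joint stands for the part that bears it (a point fixed in the world has none). Each returns a list of dicts, best first, with "p" (0 to 1); they miss things now and then, are a little off and sometimes report something else, mostly with a low value. They report only what shows in the picture. A call takes as long as a camera call. They do not tell look-alikes from the thing itself.
- manip.boxes_of(camera, target): "location" ([x, y, z] in m, in world coordinates, good to about 4 mm: the middle of the surface that is visible of it).
- manip.silhouettes(camera, target): "mask" (480x640 bool, what is visible of it).
- manip.spot_point(camera, target): "location" ([x, y, z] in m, in world coordinates, good to about 4 mm: a listed point, or the origin of a listed thing).
The state is a dict: "clock": time; "joints": joint angles; "qvel": joint speeds; "effort": joint torques, N m; "ee_pos": TCP position; "tcp_rot": TCP orientation; "force": force on the tool from outside, world axes, zero at the start; "wrist_torque": the same for the moment, N m; "opening": opening from 0.0 (shut) to 1.0 (fully open); "grasp_force": force on a finger pad.
Only numpy, scipy, OpenCV 4.12 (cv2) and the standard library are available. Lean on these libraries where they do the work, as an engineer would, in place of code of your own. Each camera call takes 0.05 s, during which the arm holds its last target. There are 200 camera calls.

TASK

Close up the nut canisters for the night: put each of the four steel lids on the open canister of its own shape and size (large round, small round, square, oblong), knob up, turned to match the canister and fully down on its rim. Leave the canisters standing where they are, and do not knock over or push away the kitchen timer and the spice jar that stand among them.

Things in the scene. Friction and masses are not known exactly. Their poses are not given: they have to be found in the camera images.
- lid_large_round: Large round steel lid: flange 128 mm across, plug 94 mm across, round black knob 26 mm across on the centre. It lies upright on the bench, plug down. Origin: centre of the plug's underside; z up; the plug fills heights 0 to 10 mm, the flange 10 to 14 mm, the black knob 14 to 48 mm. About 0.18 kg.
- lid_small_round: Small round steel lid: flange 88 mm across, plug 54 mm across, round black knob 26 mm across on the centre. It lies upright on the bench, plug down. Origin: centre of the plug's underside; z up; the plug fills heights 0 to 10 mm, the flange 10 to 14 mm, the black knob 14 to 48 mm. About 0.18 kg.
- lid_square: Square steel lid: flange 104 x 104 mm, plug 70 x 70 mm, square black knob 26 x 26 mm on the centre; x and y run along its sides. It lies upright on the bench, plug down. Origin: centre of the plug's underside; z up; the plug fills heights 0 to 10 mm, the flange 10 to 14 mm, the black knob 14 to 48 mm. About 0.18 kg.
- lid_oblong: Oblong steel lid: flange 124 (x) x 80 (y) mm, plug 90 x 46 mm, black bar knob 50 (x) x 22 (y) mm on the centre. It lies upright on the bench, plug down. Origin: centre of the plug's underside; z up; the plug fills heights 0 to 10 mm, the flange 10 to 14 mm, the black knob 14 to 48 mm. About 0.18 kg.
- canister_large_round: Large round open canister of bare metal, 116 mm outside diameter, mouth 110 mm. 50 mm tall, walls 3 mm, floor 4 mm, with a thin layer of hazelnuts at the bottom, far below any lid; stands loose on the bench, about 0.7 kg. Origin: centre of its underside; z up. Its lid is fully down when the flange rests on the rim, the lid's origin then being 40 mm above this origin; the plug has 8 mm of play on each side in the mouth.
- canister_small_round: Small round open canister of bare metal, 76 mm outside diameter, mouth 70 mm. 50 mm tall, walls 3 mm, floor 4 mm, with a thin layer of hazelnuts at the bottom, far below any lid; stands loose on the bench, about 0.7 kg. Origin: centre of its underside; z up. Its lid is fully down when the flange rests on the rim, the lid's origin then being 40 mm above this origin; the plug has 8 mm of play on each side in the mouth.
- canister_square: Square open canister of bare metal, 92 x 92 mm outside, mouth 86 x 86 mm; x and y run along its sides. 50 mm tall, walls 3 mm, floor 4 mm, with a thin layer of hazelnuts at the bottom, far below any lid; stands loose on the bench, about 0.7 kg. Origin: centre of its underside; z up. Its lid is fully down when the flange rests on the rim, the lid's origin then being 40 mm above this origin; the plug has 8 mm of play on each side in the mouth.
- canister_oblong: Oblong open canister of bare metal, 112 (x) x 68 (y) mm outside, mouth 106 x 62 mm. 50 mm tall, walls 3 mm, floor 4 mm, with a thin layer of hazelnuts at the bottom, far below any lid; stands loose on the bench, about 0.7 kg. Origin: centre of its underside; z up. Its lid is fully down when the flange rests on the rim, the lid's origin then being 40 mm above this origin; the plug has 8 mm of play on each side in the mouth.
- timer: Bystander: round white kitchen timer with a steel dial, 52 mm across, 43 mm high. Origin: centre of its underside. To be left alone.
- spice_jar: Bystander: small jar with a black cap and paper label, 46 mm across, 70 mm high. Origin: centre of its underside. To be left alone. The other loose bits among the canisters are at most 70 mm tall and 52 mm wide.
There are look-alikes about, which are no part of the job. What is shaped like the lid_oblong but yellow is not meant. Leave any purple look-alike of the lid_small_round alone.

How it is judged:
By the outcome, as a careful person would: the job done as asked, in the order asked, and still so for the second after the job is handed in, with the robot touching nothing.
It also fails if it takes over 112 s, if anything falls off the work surface, if the arm or the gripper's body presses on something with over 40 N, if the wrist force passes 120 N, or if a joint passes its speed limit or range.

## Working session

There is one attempt and no reset: what is moved stays moved. The work goes in short steps, Python scripts to look and compute and a tool call to move; the robot and the scene stay as the last step left them, time stands still between calls to the robot, and variables do not carry over. Pictures are saved under pics/ and viewed, at most 14 in all, crops included, and the job is handed in when it is done.

Besides the shell and the picture viewer there is one more tool, called after "Call:" by a JSON object that holds its "api" and its "payload", one argument or row to a line. step_arm: Moves the arm, as the interface text tells. Its arguments: {"type":"object","properties":{"increments":{"type":"array"},"force":{"type":"number"}},"required":["increments"]}

```bash
mkdir -p pics; ls; python3 - <<'E'
from rig import manip
import cv2
s=manip.state();print(s)
for c in("scene","top"):
    p,d=manip.snapshot(c);cv2.imwrite(f"pics/{c}0.png",p)
    m=manip.camera_model(c);print(c,m)
for c in("scene","top"):
    for n in["lid_large_round","lid_small_round","lid_square","lid_oblong","canister_large_round","canister_small_round","canister_square","canister_oblong","timer","spice_jar"]:
        print(c,n,[(round(r["p"],2),[round(v,3) for v in r["location"]]) for r in manip.spot_point(c,n)][:4])
E
```

```text
pics
{'clock': 0.0, 'joints': array([ 6.20639902e+01,  1.48599824e+01,  8.80121010e+01, -1.71744913e-03,
        7.72346047e+01, -1.16196571e+01]), 'qvel': array([-0.00045136, -0.04542485,  0.08453937,  0.03223765,  0.03684055,
       -0.09375107]), 'effort': array([ 1.11298516e-04, -4.46024859e+01, -2.90567243e+01, -3.93573137e-04,
        1.17401232e-02,  2.15014916e-05]), 'ee_pos': array([0.15422677, 0.52732476, 0.20456078]), 'tcp_rot': array([[-9.59726870e-01,  2.80933476e-01, -8.46518184e-04],
       [ 2.80934538e-01,  9.59725499e-01, -1.65876935e-03],
       [ 3.46421246e-04, -1.82978171e-03, -9.99998266e-01]]), 'force': array([0.54469873, 0.13345296, 1.10311439]), 'wrist_torque': array([ 0.00160356, -0.01943478,  0.03385742]), 'grasp_force': 0.0, 'opening': 0.9988706504675208}
scene {'fx': 528.0208467287104, 'fy': 528.0208467287104, 'cx': 325.7218854121143, 'cy': 239.5583724709297, 'pose': array([[-0.83408263, -0.45478638,  0.31221068,  0.90822767],
       [ 0.55163168, -0.68461291,  0.4764532 ,  0.57666722],
       [-0.00294097,  0.56962664,  0.82189832,  1.03450664],
       
[... 872 characters left out ...]
_oblong [(0.83, [0.67, 0.143, -0.001])]
scene timer [(0.88, [0.695, 0.009, 0.001])]
scene spice_jar [(0.94, [0.52, 0.253, -0.002])]
top lid_large_round [(0.69, [0.359, -0.291, 0.004])]
top lid_small_round [(0.7, [0.535, -0.41, -0.0]), (0.61, [0.673, -0.431, -0.001])]
top lid_square [(0.69, [0.441, -0.096, 0.003])]
top lid_oblong [(0.9, [0.705, 0.444, 0.004]), (0.82, [0.528, 0.405, -0.001])]
top canister_large_round [(0.89, [0.45, 0.089, 0.003])]
top canister_small_round [(0.72, [0.372, 0.272, 0.001])]
top canister_square [(0.81, [0.65, -0.131, 0.002])]
top canister_oblong [(0.64, [0.671, 0.143, -0.003])]
top timer [(0.71, [0.693, 0.007, -0.003])]
top spice_jar [(0.57, [0.516, 0.255, 0.002])]
```

View pics/top0.png

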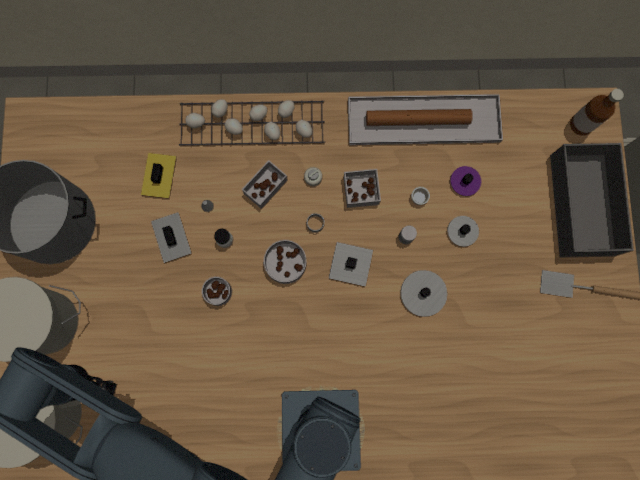

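View pics/scene0.png

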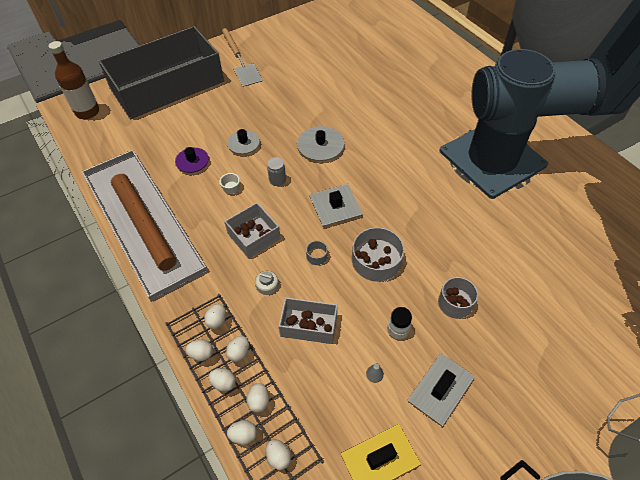

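Top view: steel oblong lid at (171,237) and a yellow one at (158,175). Steel small lid at (463,231) and a purple one at (465,181). The steel ones fit the description. Large lid (424,293), square lid (351,264). Canisters: small (217,291), large (285,262), oblong (265,185), square (362,189). Next I measure precise poses and confirm with a crop.

```bash
cat > h.py <<'E'
from rig import manip
import numpy as np, cv2
from scipy.spatial.transform import Rotation as R
L={'large_round':(.36,-.292),'small_round':(.535,-.41),'square':(.44,-.094),'oblong':(.528,.406)}
C={'large_round':(.45,.089),'small_round':(.374,.273),'square':(.65,-.129),'oblong':(.671,.143)}
def cloud(c):
    p,d=manip.snapshot(c); m=manip.camera_model(c)
    v,u=np.nonzero((d>0)&(d<3)); z=d[v,u]
    P=np.stack([(u-m['cx'])*z/m['fx'],-(v-m['cy'])*z/m['fy'],-z],1)@m['pose'][:3,:3].T+m['pose'][:3,3]
    return p,P
def rect(P,xy,lo,hi,r):
    k=(np.hypot(*(P[:,:2]-xy).T)<r)&(P[:,2]>lo)&(P[:,2]<hi); Q=P[k]
    (c,s,a)=cv2.minAreaRect((Q[:,:2]*1000).astype(np.float32))
    if s[0]<s[1]: s=s[::-1];a+=90      # a: direction of long side
    a=(a+90)%180-90
    (ec,er)=cv2.minEnclosingCircle((Q[:,:2]*1000).astype(np.float32))
    return np.round(c,1),np.round(s,1),round(a,1),np.round(ec,1),round(er*2,1),k.sum(),round(np.median(Q[:,2])*1000,1)
def go(x,y,z,yaw):
    "delta in tool axes to tool-down pose with tool y at yaw deg (mod 180)"
    s=manip.state(); T=s['tcp_rot']; a=np.deg2rad(yaw)
    yv=np.array([np.cos(a),np.sin(a),0]); zv=np.array([0,0,-1.]); best=None
    for sg in(1,-1):
        D=np.stack([np.cross(sg*yv,zv),sg*yv,zv],1); rv=R.from_matrix(T.T@D).as_rotvec(degrees=True)
        q6=s['joints'][5]
        print('pos',np.round(T.T@(np.array([x,y,z])-s['ee_pos']),4),'rot',np.round(rv,1),'q6',round(q6,1),'q1',round(s['joints'][0],1),'t',s['clock'])
E
python3 - <<'E'
from h import *
for c in('top','scene'):
    p,P=cloud(c)
    if c=='top': cv2.imwrite('pics/crop.png',cv2.resize(np.hstack([p[140:270,130:260],p[140:270,400:530]]),(800,400)))
    for n in L:
        print(c,n,'lid',*rect(P,L[n],.008,.019,.085 if n!='small_round' else .06))
        print('     knob',*rect(P,L[n],.040,.056,.05))
        print('     can',*rect(P,C[n],.044,.056,.085))
E
```

```text
top large_round lid [ 355.4 -290.1] [159.5 140.7] 58.0 [ 361.1 -293.4] 166.6 1310 12.9
     knob [ 354.9 -291.7] [22.2 21.9] -3.1 [ 355.2 -291.7] 24.8 64 47.1
     can [447.6  87.4] [114.5 113.4] -34.0 [447.5  87.2] 115.9 133 48.7
top small_round lid [ 526.5 -411. ] [96.6 87.4] -27.9 [ 528.9 -410.7] 107.0 552 13.1
     knob [ 526.8 -410.1] [23.4 23. ] -46.9 [ 526.7 -410.5] 25.8 66 46.6
     can [370.9 273. ] [75.1 72.9] 88.3 [370.9 273.4] 76.3 93 48.2
top square lid [439.8 -93.9] [151.9 139.3] 52.9 [439.4 -90.7] 160.6 1063 12.8
     knob [439.7 -93.8] [25.7 25.7] -16.0 [440.7 -93.9] 34.0 90 46.9
     can [ 651.4 -129.9] [94.6 92.9] 3.9 [ 652.3 -129.1] 127.4 150 48.4
top oblong lid [525.7 404.6] [153.  144.5] -15.0 [528.8 408.8] 162.5 916 13.1
     knob [524.6 403.7] [50.7 23.2] 18.5 [524.9 403.8] 52.5 147 47.1
     can [667.4 141.4] [113.   69.9] -42.4 [666.  140.6] 129.0 157 48.6
scene large_round lid [ 357.4 -289.2] [128.3 127.3] 79.5 [ 356.6 -290.3] 131.6 1154 13.2
     knob [ 358.2 -290.1] [27.7 23.9] 56.8 [ 358.4 -289.4] 31.7 69 46.8
     can [449.8  89.3] [116.7 114.9] 55.9 [448.   89.2] 120.3 300 48.7
scene small_round lid [ 528.8 -408.1] [86.7 86.1] -22.0 [ 526.9 -408.2] 92.3 494 13.2
     knob [ 528.7 -406.8] [26.7 26.1] -85.7 [ 526.8 -407.6] 31.4 68 46.2
     can [373.5 275.7] [75.8 75.1] 33.1 [372.5 276.7] 79.5 231 49.2
scene square lid [441.1 -92.2] [109.6 105.9] 76.8 [442.  -91.7] 145.0 1230 13.7
     knob [442.7 -92.4] [28.8 25.4] 74.0 [442.3 -92.3] 37.9 109 47.1
     can [ 653.8 -128.3] [97.6 93.4] -85.7 [ 654.1 -126.4] 129.3 305 48.7
scene oblong lid [531.7 392.5] [126.6 108.8] 18.2 [529.5 398.6] 154.7 2131 14.6
     knob [527.1 406.2] [51.7 21.8] 18.0 [527.  406.4] 54.7 307 48.4
     can [669.3 143. ] [112.2  71.8] -42.7 [669.6 144.5] 129.0 374 49.4
```

View pics/crop.png

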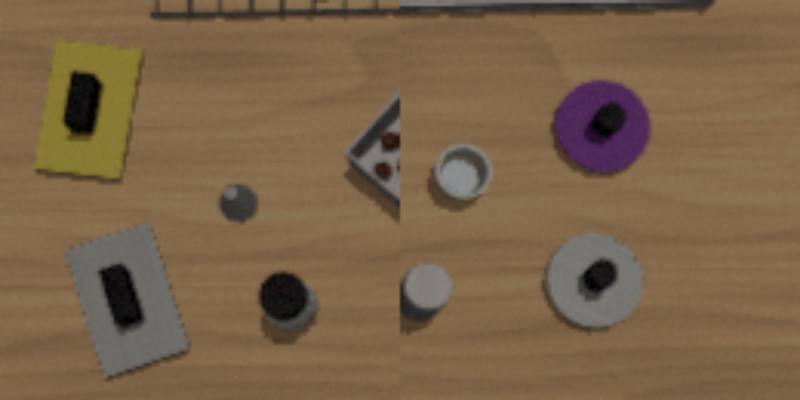

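The crop confirms it: the steel oblong and steel small round are the lower pieces, and the yellow and purple ones are decoys. Oblong lid first.

```bash
python3 -c "
from h import *
go(.526,.405,.13,108.2)"
```

```text
pos [-0.391  -0.0135  0.0754] rot [  0.   -0.  -34.5] q6 -11.6 q1 62.1 t 1.2
pos [-0.391  -0.0135  0.0754] rot [ -0.   -0.  145.5] q6 -11.6 q1 62.1 t 1.2
```

Call:
{"api": "step_arm", "payload": {
  "increments": [
    {"fingers":1,"delta_pos":[-0.06,-0.002,0],"rot":[0,0,-7]},
    {"fingers":1,"delta_pos":[-0.12,-0.004,0],"rot":[0,0,-14]},
    {"fingers":1,"delta_pos":[-0.18,-0.006,0.01],"rot":[0,0,-21]},
    {"fingers":1,"delta_pos":[-0.24,-0.008,0.02],"rot":[0,0,-28]},
    {"fingers":1,"delta_pos":[-0.3,-0.01,0.03],"rot":[0,0,-34.5]}
  ],
  "force": 40
}}

```text
clock: 1.82
ee_pos: [0.4415, 0.4333, 0.1752]
tcp_rot: [[-0.949, -0.316, 0.0], [-0.316, 0.949, 0.0], [-0.0, 0.0, -1.0]]
force: [-0.6, 0.9, 0.3]
opening: 1.003
grasp_force: 0.0
```

```bash
python3 -c "
from h import *
print(manip.state()['ee_pos'])
go(.526,.405,.13,108.2)"
```

```text
[0.44146383 0.43325617 0.17524897]
pos [-0.0713 -0.0535  0.0453] rot [0.  0.  0.2] q6 -74.3 q1 34.1 t 1.825
pos [-0.0713 -0.0535  0.0453] rot [  -0.     0.  -179.8] q6 -74.3 q1 34.1 t 1.825
```

Call:
{"api": "step_arm", "payload": {
  "increments": [
    {"fingers":1,"delta_pos":[-0.035,-0.027,0.02],"rot":[0,0,0]},
    {"fingers":1,"delta_pos":[-0.0713,-0.0535,0.045],"rot":[0,0,0]},
    {"fingers":1,"delta_pos":[-0.0713,-0.0535,0.045],"rot":[0,0,0]}
  ]
}}

```text
clock: 2.2
ee_pos: [0.5258, 0.4027, 0.1271]
tcp_rot: [[-0.951, -0.308, -0.004], [-0.308, 0.951, -0.003], [0.004, -0.001, -1.0]]
force: [-0.4, -0.1, 0.7]
opening: 1.001
grasp_force: 0.0
```

```bash
python3 -c "
from h import *
p,P=cloud('wrist');cv2.imwrite('pics/w1.png',p)
print(rect(P,(.526,.405),.04,.056,.05)); print(rect(P,(.526,.405),.01,.018,.08))
go(.526,.405,.022,108.2)"
```

```text
(array([525. , 406.2]), array([49.4, 22. ]), 17.8, array([525.3, 405.9]), 52.9, np.int64(2244), np.float64(49.4))
(array([525.7, 406.3]), array([124.3,  80.3]), 18.3, array([525.4, 406.2]), 146.2, np.int64(13460), np.float64(15.5))
pos [-0.0021  0.0004  0.1066] rot [-0.  -0.2 -0.2] q6 -80.1 q1 28.0 t 2.25
pos [-0.0021  0.0004  0.1066] rot [ -0.3   0.  179.8] q6 -80.1 q1 28.0 t 2.25
```

View pics/w1.png

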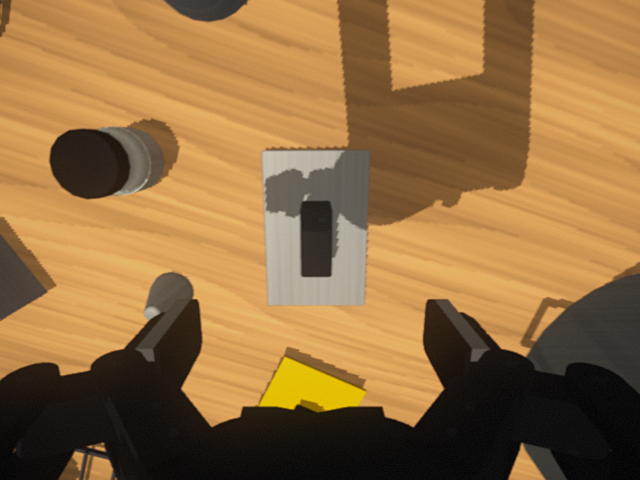

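The wrist view shows the steel oblong lid at (317,230), between the fingers' line, matching the estimate to 1 mm. Descend and grip.

Call:
{"api": "step_arm", "payload": {
  "increments": [
    {"fingers":1,"delta_pos":[-0.002,0.0017,0.04],"rot":[0,0,0]},
    {"fingers":1,"delta_pos":[-0.002,0.0017,0.08],"rot":[0,0,0]},
    {"fingers":1,"delta_pos":[-0.002,0.0017,0.104],"rot":[0,0,0]},
    {"fingers":0,"delta_pos":[-0.002,0.0017,0.106],"rot":[0,0,0]},
    {"fingers":-1,"delta_pos":[-0.002,0.0017,0.106],"rot":[0,0,0]}
  ],
  "force": 50
}}

```text
clock: 2.88
ee_pos: [0.5256, 0.4087, 0.0261]
tcp_rot: [[-0.95, -0.313, 0.002], [-0.313, 0.95, 0.001], [-0.002, 0.001, -1.0]]
force: [-0.3, -0.6, 0.2]
opening: 0.602
grasp_force: 0.0
```

Call:
{"api": "step_arm", "payload": {
  "increments": [
    {"fingers":-1,"delta_pos":[0,0,0],"rot":[0,0,0]},
    {"fingers":-1,"delta_pos":[0,0,0],"rot":[0,0,0]},
    {"fingers":-1,"delta_pos":[0,0,0],"rot":[0,0,0]},
    {"fingers":-1,"delta_pos":[0,0,0],"rot":[0,0,0]}
  ]
}}

```text
clock: 3.38
ee_pos: [0.5255, 0.4076, 0.0246]
tcp_rot: [[-0.95, -0.312, 0.0], [-0.312, 0.95, 0.0], [-0.0, 0.0, -1.0]]
force: [-0.0, 0.1, 0.1]
opening: 0.0
grasp_force: 0.0
```

The fingers shut fully with nothing between them, so I look before going on.

```bash
python3 -c "
from h import *
p,P=cloud('wrist');cv2.imwrite('pics/w2.png',p)
p,P=cloud('scene');cv2.imwrite('pics/s2.png',cv2.resize(p[260:480,300:620],(800,550)))
s=manip.state();print(s['opening'],s['ee_pos'],s['force'],s['joints'])"
```

```text
-0.0008498705656109596 [0.52545846 0.40757385 0.02443878] [ 0.28559498 -0.57394192 -0.04567296] [ 2.82079177e+01  3.52359532e+01  8.28544924e+01 -2.82764802e-05
  6.19097951e+01 -7.99688613e+01]
```

View pics/w2.png

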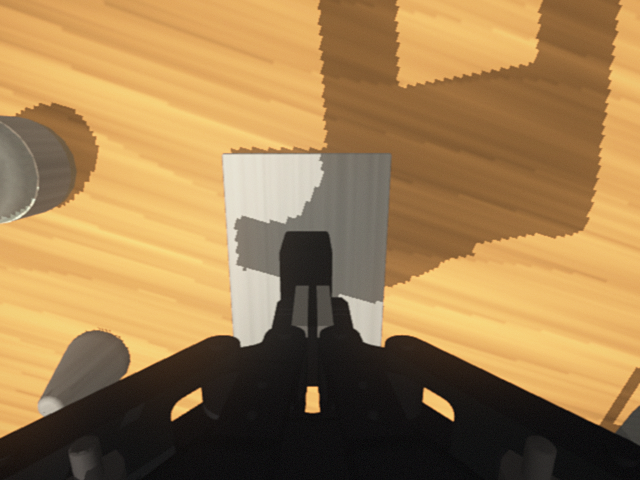

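View pics/s2.png

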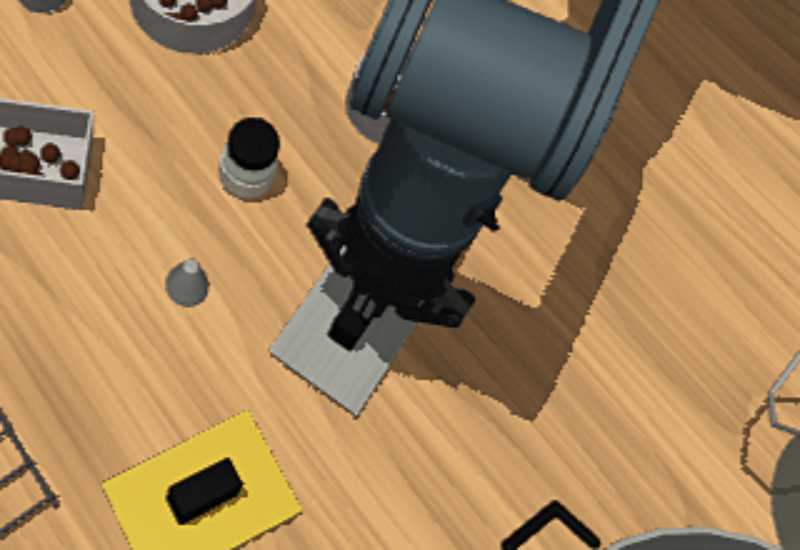

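The wrist view shows the knob at (305,260) with finger tips at (297,310)/(325,310), seemingly above or at the knob. I check depths there.

```bash
python3 -c "
from h import *
for c,pts in (('wrist',[(305,240),(305,260),(296,300),(325,300),(313,300),(313,330),(285,310),(340,310),(285,330),(312,375),(240,200)]),('scene',[(435,391),(440,385),(445,380),(450,374)])):
    p,d=manip.snapshot(c);m=manip.camera_model(c)
    for u,v in pts:
        z=d[v,u];q=m['pose']@[(u-m['cx'])*z/m['fx'],-(v-m['cy'])*z/m['fy'],-z,1];print(c,u,v,np.round(q[:3]*1000,1),p[v,u])
    if c=='wrist':
        print(np.round(m['pose'],3));cv2.imwrite('pics/w3.png',cv2.resize(p[200:400,220:420],(600,600),interpolation=cv2.INTER_CUBIC))
"
```

```text
wrist 305 240 [503.2 396.3  33.1] [31 34 37]
wrist 305 260 [507.5 398.   47.4] [32 34 38]
wrist 296 300 [515.8 397.8  69.6] [75 81 86]
wrist 325 300 [512.8 407.7  69. ] [69 77 79]
wrist 313 300 [514.4 403.7  68.5] [30 31 35]
wrist 313 330 [515.8 404.2  87.7] [25 29 30]
wrist 285 310 [521.2 395.2  68.7] [34 37 43]
wrist 340 310 [515.1 414.3  68.3] [31 34 39]
wrist 285 330 [514.5 395.1  95.1] [29 32 36]
wrist 312 375 [531.3 408.9  87.8] [24 23 28]
wrist 240 200 [498.9 361.6  14.4] [207 222 227]
[[-0.312 -0.916 -0.252  0.461]
 [ 0.95  -0.302 -0.082  0.386]
 [-0.001 -0.265  0.964  0.193]
 [ 0.     0.     0.     1.   ]]
scene 435 391 [552.8 410.3  45.8] [8 7 7]
scene 440 385 [539.3 407.5  51.2] [16 16 16]
scene 445 380 [536.3 410.4  80.4] [43 44 45]
scene 450 374 [524.5 408.3  89.1] [12 11 13]
```

View pics/w3.png

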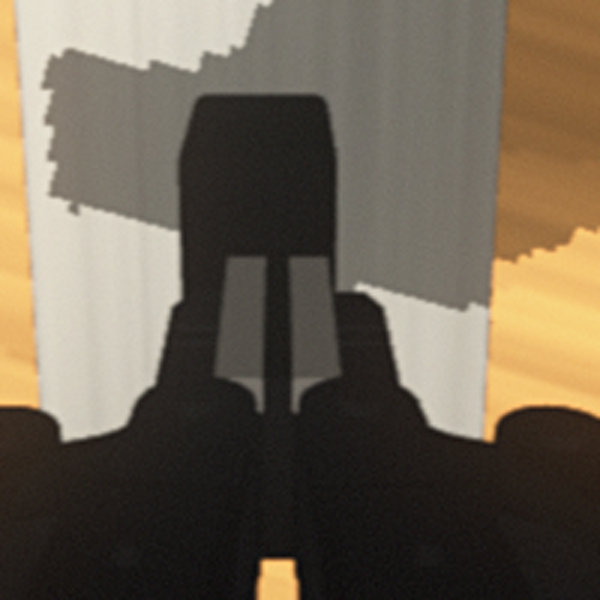

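```bash
python3 -c "
from h import *
p,d=manip.snapshot('wrist');m=manip.camera_model('wrist')
T=manip.state()
for u in (300,313,328):
  for v in range(264,304,4):
    z=d[v,u];q=m['pose']@[(u-m['cx'])*z/m['fx'],-(v-m['cy'])*z/m['fy'],-z,1]
    print(u,v,np.round(q[:3]*1000,1),np.round(T['tcp_rot'].T@(q[:3]-T['ee_pos'])*1000,1),p[v,u])
"
```

```text
300 264 [509.6 396.5  48.1] [ 18.5  -5.5 -23.8] [31 33 38]
300 268 [511.3 397.1  47.7] [ 16.6  -5.6 -23.4] [32 34 35]
300 272 [512.8 397.6  48.4] [ 15.1  -5.5 -24.1] [29 33 36]
300 276 [514.  398.   49.5] [ 13.8  -5.5 -25.2] [30 34 37]
300 280 [516.5 398.7  47.4] [ 11.2  -5.6 -23.1] [28 32 36]
300 284 [517.7 399.2  48.8] [ 10.   -5.6 -24.5] [28 32 34]
300 288 [516.3 399.   56.3] [ 11.3  -5.3 -32. ] [74 80 84]
300 292 [516. 399.  61.] [ 11.6  -5.2 -36.7] [73 80 84]
300 296 [515.6 399.1  65.6] [ 12.   -5.  -41.3] [71 78 82]
300 300 [515.4 399.2  69.3] [ 12.1  -4.9 -45. ] [76 83 86]
313 264 [507.7 401.5  48.8] [ 18.7  -0.2 -24.5] [32 32 34]
313 268 [509.5 402.1  48.1] [ 16.8  -0.2 -23.8] [30 33 34]
313 272 [511.2 402.7  48.2] [ 15.1  -0.2 -23.9] [27 30 33]
313 276 [513.2 403.3  47.3] [ 13.   -0.2 -23. ] [32 33 36]
313 280 [514.5 403.8  48.2] [ 11.5  -0.2 -23.9] [25 30 30]
313 284 [516.  404.3  48.6] [  9.9  -0.2 -24.3] [25 29 31]
313 288 [514.  403.6  58.2] [ 12.1  -0.2 -33.9] [24 28 28]
313 292 [514.  403.6  62.1] [ 12.1  -0.2 -37.8] [27 30 32]
313 296 [514.3 403.7  65. ] [ 11.7  -0.2 -40.7] [25 28 31]
313 300 [514.3 403.7  68.6] [ 11.8  -0.2 -44.3] [30 31 34]
328 264 [505.8 407.4  48.7] [ 18.7   5.9 -24.4] [29 31 33]
328 268 [507.6 408.   48.2] [ 16.8   6.  -23.8] [26 28 32]
328 272 [509.1 408.5  48.6] [ 15.2   6.  -24.3] [29 31 33]
328 276 [511.1 409.2  47.6] [ 13.1   6.  -23.3] [27 31 33]
328 280 [512.3 409.6  49. ] [ 11.9   6.  -24.7] [28 32 33]
328 284 [514.3 410.3  47.9] [  9.7   6.1 -23.6] [27 31 34]
328 288 [512.2 409.2  57.9] [ 12.    5.6 -33.6] [69 77 82]
328 292 [512.5 409.1  61.3] [ 11.8   5.5 -37. ] [72 78 82]
328 296 [512.5 409.   65.2] [ 11.8   5.3 -40.8] [72 80 83]
328 300 [512.7 408.9  68.4] [ 11.7   5.2 -44. ] [74 81 85]
```

Depth shows the real fingertips about 30 mm behind the reported TCP: the tips are at z≈0.055 while the TCP reads 0.0245. They closed above the knob. So I reopen, go lower step by step while watching the force, and close.

Call:
{"api": "step_arm", "payload": {
  "increments": [
    {"fingers":1,"delta_pos":[0,0,0],"rot":[0,0,0]},
    {"fingers":1,"delta_pos":[0,0,0],"rot":[0,0,0]},
    {"fingers":1,"delta_pos":[0,-0.0015,0.008],"rot":[0,0,0]},
    {"fingers":1,"delta_pos":[0,-0.0015,0.016],"rot":[0,0,0]},
    {"fingers":1,"delta_pos":[0,-0.0015,0.025],"rot":[0,0,0]}
  ]
}}

```text
clock: 4.25
ee_pos: [0.5257, 0.406, -0.0015]
tcp_rot: [[-0.95, -0.312, -0.001], [-0.312, 0.95, -0.0], [0.001, -0.0, -1.0]]
force: [-0.7, -1.0, -0.1]
opening: 0.995
grasp_force: 0.0
```

Call:
{"api": "step_arm", "payload": {
  "increments": [
    {"fingers":0,"delta_pos":[0,0,0],"rot":[0,0,0]},
    {"fingers":-0.2,"delta_pos":[0,0,0],"rot":[0,0,0]},
    {"fingers":-0.2,"delta_pos":[0,0,0],"rot":[0,0,0]},
    {"fingers":-0.2,"delta_pos":[0,0,0],"rot":[0,0,0]}
  ]
}}

```text
clock: 4.75
ee_pos: [0.5261, 0.4063, -0.0002]
tcp_rot: [[-0.95, -0.312, 0.001], [-0.312, 0.95, 0.0], [-0.001, 0.0, -1.0]]
force: [-0.4, 0.0, 0.1]
opening: 0.398
grasp_force: 0.0
```

```bash
python3 -c "
from h import *
p,d=manip.snapshot('wrist');m=manip.camera_model('wrist');cv2.imwrite('pics/w4.png',p)
s=manip.state();print(s['ee_pos'],s['opening'],s['force'])
v,u=np.mgrid[:480,:640];P=np.stack([(u-m['cx'])*d/m['fx'],-(v-m['cy'])*d/m['fy'],-d],-1)@m['pose'][:3,:3].T+m['pose'][:3,3]
Q=(P-s['ee_pos'])@s['tcp_rot']*1000
k=(abs(Q[...,0]-12)<3)&(abs(Q[...,1])<45)&(Q[...,2]<-5)&(Q[...,2]>-70)&(P[...,2]>.018)
for y in range(-44,45,4):
  j=k&(abs(Q[...,1]-y)<2)
  if j.any(): print(y,'tip z(tool)',np.percentile(Q[j][:,2],98).round(1),'world',np.percentile(P[j][:,2],2).round(4),j.sum())
"
```

```text
[ 5.26053635e-01  4.06322686e-01 -2.56099565e-04] 0.4008619235863482 [-0.26372564  0.105994   -1.13921261]
-32 tip z(tool) -68.6 world 0.0683 7
-28 tip z(tool) -65.5 world 0.0653 35
-24 tip z(tool) -32.0 world 0.0317 310
-20 tip z(tool) -31.6 world 0.0313 585
-16 tip z(tool) -30.6 world 0.0303 176
-12 tip z(tool) -46.5 world 0.0462 124
-8 tip z(tool) -47.1 world 0.0469 172
-4 tip z(tool) -47.2 world 0.0469 172
0 tip z(tool) -47.4 world 0.0472 181
4 tip z(tool) -47.1 world 0.0468 173
8 tip z(tool) -46.1 world 0.0458 149
16 tip z(tool) -31.7 world 0.0314 291
20 tip z(tool) -31.3 world 0.0311 579
24 tip z(tool) -32.1 world 0.0318 193
28 tip z(tool) -65.6 world 0.0653 41
32 tip z(tool) -68.5 world 0.0682 3
```

View pics/w4.png

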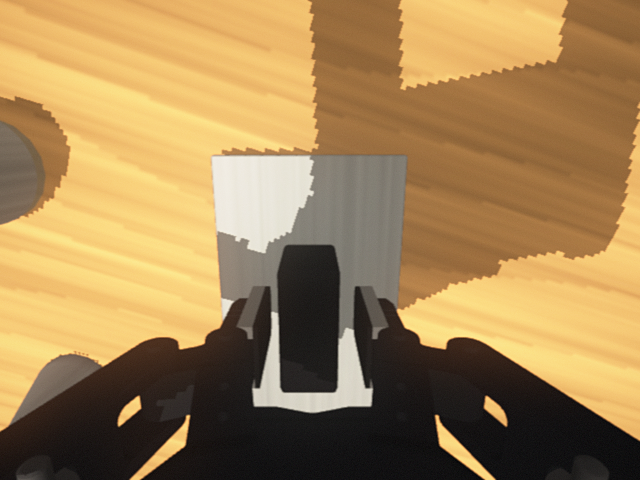

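The fingers now straddle the knob, with tips at z≈0.031. I go 9 mm lower and grip.

Call:
{"api": "step_arm", "payload": {
  "increments": [
    {"fingers":-0.2,"delta_pos":[0,0,0.009],"rot":[0,0,0]},
    {"fingers":-1,"delta_pos":[0,0,0.009],"rot":[0,0,0]},
    {"fingers":-1,"delta_pos":[0,0,0.009],"rot":[0,0,0]},
    {"fingers":-1,"delta_pos":[0,0,0.009],"rot":[0,0,0]},
    {"fingers":-1,"delta_pos":[0,0,0.009],"rot":[0,0,0]}
  ],
  "force": 60
}}

```text
clock: 5.42
ee_pos: [0.5258, 0.4062, -0.0097]
tcp_rot: [[-0.95, -0.312, -0.0], [-0.312, 0.95, -0.0], [0.0, -0.0, -1.0]]
force: [-0.3, 0.4, -2.9]
opening: 0.248
grasp_force: 58.9
```

Call:
{"api": "step_arm", "payload": {
  "increments": [
    {"fingers":-1,"delta_pos":[0,0,-0.01],"rot":[0,0,0]},
    {"fingers":-1,"delta_pos":[0,0,-0.04],"rot":[0,0,0]},
    {"fingers":-1,"delta_pos":[0,0,-0.08],"rot":[0,0,0]},
    {"fingers":-1,"delta_pos":[0,0,-0.12],"rot":[0,0,0]},
    {"fingers":-1,"delta_pos":[0,0,-0.14],"rot":[0,0,0]}
  ]
}}

```text
clock: 6.05
ee_pos: [0.5272, 0.407, 0.1344]
tcp_rot: [[-0.95, -0.312, 0.005], [-0.312, 0.95, 0.002], [-0.005, 0.001, -1.0]]
force: [1.1, -0.4, -2.0]
opening: 0.254
grasp_force: 59.0
```

```bash
python3 -c "
from h import *
go(.6683,.1422,.14,47.5)"
```

```text
pos [-0.0515 -0.2956 -0.0056] rot [ 0.2  0.2 60.7] q6 -80.1 q1 28.1 t 6.05
pos [-0.0515 -0.2956 -0.0056] rot [  -0.3    0.2 -119.3] q6 -80.1 q1 28.1 t 6.05
```

Call:
{"api": "step_arm", "payload": {
  "increments": [
    {"fingers":-1,"delta_pos":[-0.01,-0.05,-0.005],"rot":[0,0,10]},
    {"fingers":-1,"delta_pos":[-0.02,-0.1,-0.005],"rot":[0,0,20]},
    {"fingers":-1,"delta_pos":[-0.03,-0.15,-0.005],"rot":[0,0,30]},
    {"fingers":-1,"delta_pos":[-0.04,-0.2,-0.005],"rot":[0,0,40]},
    {"fingers":-1,"delta_pos":[-0.05,-0.25,-0.005],"rot":[0,0,50]}
  ]
}}

```text
clock: 6.68
ee_pos: [0.6522, 0.1829, 0.1364]
tcp_rot: [[-0.847, 0.532, 0.001], [0.532, 0.847, 0.0], [-0.001, 0.001, -1.0]]
force: [0.1, -0.3, -1.7]
opening: 0.25
grasp_force: 59.2
```

```bash
python3 -c "
from h import *
p,P=cloud('wrist');cv2.imwrite('pics/w5.png',p)
print(rect(P,(.668,.142),.042,.056,.08))
go(.6683,.1422,.14,47.5)"
```

```text
(array([0., 0.]), array([0., 0.]), 0.0, array([0., 0.]), 0.0, np.int64(0), np.float64(nan))
pos [-0.0286 -0.0216 -0.0035] rot [-0.1  0.3  9.7] q6 -51.4 q1 5.8 t 6.725
pos [-0.0286 -0.0216 -0.0035] rot [-5.000e-01 -1.000e-01 -1.703e+02] q6 -51.4 q1 5.8 t 6.725
  return _methods._mean(a, axis=axis, dtype=dtype,
  ret = ret.dtype.type(ret / rcount)
```

Call:
{"api": "step_arm", "payload": {
  "increments": [
    {"fingers":-1,"delta_pos":[-0.015,-0.011,0],"rot":[0,0,5]},
    {"fingers":-1,"delta_pos":[-0.0284,-0.0212,0.01],"rot":[0,0,9.7]},
    {"fingers":-1,"delta_pos":[-0.0284,-0.0212,0.04],"rot":[0,0,9.7]},
    {"fingers":-1,"delta_pos":[-0.0284,-0.0212,0.07],"rot":[0,0,9.7]},
    {"fingers":-1,"delta_pos":[-0.0284,-0.0212,0.075],"rot":[0,0,9.7]}
  ]
}}

```text
clock: 7.35
ee_pos: [0.6625, 0.1512, 0.0585]
tcp_rot: [[-0.749, 0.663, -0.005], [0.663, 0.749, -0.0], [0.003, -0.003, -1.0]]
force: [-1.2, -0.4, -1.1]
opening: 0.248
grasp_force: 59.2
```

```bash
python3 -c "
from h import *
go(.668,.143,.031,47.5)"
```

```text
pos [-0.0097 -0.0024  0.0275] rot [-0.2 -0.2  1. ] q6 -45.0 q1 3.5 t 7.35
pos [-0.0097 -0.0024  0.0275] rot [   0.3   -0.3 -179. ] q6 -45.0 q1 3.5 t 7.35
```

```bash
sed -i 's/^    s=manip.state(); T=/    [manip.snapshot("top") for _ in range(3)]; s=manip.state(); T=/' h.py; python3 -c "
from h import *
go(.668,.143,.031,47.5)"
```

```text
pos [-0.0079 -0.0044  0.0306] rot [0.1 0.1 1. ] q6 -45.0 q1 3.5 t 7.5
pos [-0.0079 -0.0044  0.0306] rot [-1.00e-01  1.00e-01 -1.79e+02] q6 -45.0 q1 3.5 t 7.5
```

Call:
{"api": "step_arm", "payload": {
  "increments": [
    {"fingers":-1,"delta_pos":[-0.008,-0.0044,0.003],"rot":[0,0,1]},
    {"fingers":-1,"delta_pos":[-0.008,-0.0044,0.01],"rot":[0,0,1]},
    {"fingers":-1,"delta_pos":[-0.008,-0.0044,0.018],"rot":[0,0,1]},
    {"fingers":-1,"delta_pos":[-0.008,-0.0044,0.025],"rot":[0,0,1]},
    {"fingers":-1,"delta_pos":[-0.008,-0.0044,0.028],"rot":[0,0,1]}
  ]
}}

```text
clock: 8.12
ee_pos: [0.6669, 0.1428, 0.0314]
tcp_rot: [[-0.737, 0.676, -0.001], [0.676, 0.737, -0.0], [0.001, -0.001, -1.0]]
force: [0.6, -0.1, -1.3]
opening: 0.249
grasp_force: 59.2
```

```bash
python3 -c "
from h import *
go(.668,.143,.031,47.5);s=manip.state();print(s['ee_pos'],s['force'])"
```

```text
pos [-0.0004  0.0006  0.0011] rot [-0. -0. -0.] q6 -44.8 q1 2.7 t 8.275
pos [-0.0004  0.0006  0.0011] rot [ -0.   0. 180.] q6 -44.8 q1 2.7 t 8.275
[0.66730552 0.14282264 0.03214903] [-0.03419198  0.3956449  -1.59472861]
```

Call:
{"api": "step_arm", "payload": {
  "increments": [
    {"fingers":-1,"delta_pos":[0,0,0.0015],"rot":[0,0,0]},
    {"fingers":-1,"delta_pos":[0,0,0.0022],"rot":[0,0,0]},
    {"fingers":-0.3,"delta_pos":[0,0,0.0022],"rot":[0,0,0]},
    {"fingers":0.2,"delta_pos":[0,0,0.001],"rot":[0,0,0]},
    {"fingers":0.2,"delta_pos":[0,0,-0.001],"rot":[0,0,0]}
  ]
}}

```text
clock: 8.9
ee_pos: [0.6677, 0.1427, 0.0338]
tcp_rot: [[-0.737, 0.676, 0.001], [0.676, 0.737, 0.0], [-0.0, 0.0, -1.0]]
force: [0.5, -0.4, 0.4]
opening: 0.6
grasp_force: 0.0
```

Call:
{"api": "step_arm", "payload": {
  "increments": [
    {"fingers":1,"delta_pos":[0,0,-0.02],"rot":[0,0,0]},
    {"fingers":1,"delta_pos":[0,0,-0.06],"rot":[0,0,0]},
    {"fingers":1,"delta_pos":[0,0,-0.1],"rot":[0,0,0]},
    {"fingers":1,"delta_pos":[0,0,-0.12],"rot":[0,0,0]},
    {"fingers":1,"delta_pos":[0,0,-0.12],"rot":[0,0,0]}
  ]
}}

```text
clock: 9.52
ee_pos: [0.6688, 0.1428, 0.156]
tcp_rot: [[-0.737, 0.676, 0.005], [0.676, 0.737, 0.0], [-0.003, 0.003, -1.0]]
force: [0.5, -0.4, 0.4]
opening: 1.001
grasp_force: 0.0
```

```bash
python3 -c "
from h import *
p,P=cloud('wrist');cv2.imwrite('pics/w6.png',p)
print(rect(P,(.668,.143),.045,.062,.08)); print(rect(P,(.668,.143),.08,.096,.05))
k=(np.hypot(*(P[:,:2]-(.668,.143)).T)<.06)&(P[:,2]>.045)&(P[:,2]<.062);Q=P[k];print(np.linalg.lstsq(np.c_[Q[:,:2]-(.668,.143),np.ones(k.sum())],Q[:,2],rcond=None)[0])
go(.441,-.093,.12,74.5)"
```

```text
(array([667.5, 140.5]), array([123.9,  80.2]), -42.5, array([667.3, 140.6]), 146.2, np.int64(14585), np.float64(52.1))
(array([667.3, 140.6]), array([50.3, 21.9]), -42.0, array([667.3, 140.8]), 52.8, np.int64(2426), np.float64(86.0))
[-0.00315406 -0.00101393  0.05212841]
pos [ 0.0069 -0.326   0.0323] rot [ -0.1  -0.1 -27. ] q6 -44.8 q1 2.7 t 9.725
pos [ 0.0069 -0.326   0.0323] rot [-2.00e-01  1.00e-01  1.53e+02] q6 -44.8 q1 2.7 t 9.725
```

View pics/w6.png

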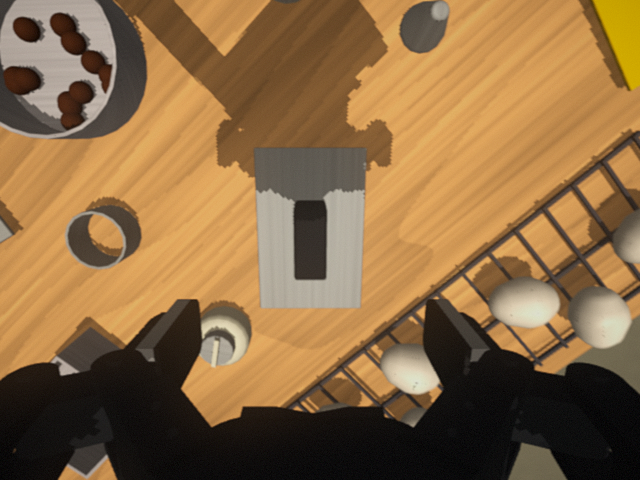

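The wrist view shows the oblong lid seated flat, level and aligned at (310,230). Next, the square lid.

Call:
{"api": "step_arm", "payload": {
  "increments": [
    {"fingers":1,"delta_pos":[0.001,-0.06,0],"rot":[0,0,-5]},
    {"fingers":1,"delta_pos":[0.002,-0.12,0],"rot":[0,0,-10]},
    {"fingers":1,"delta_pos":[0.003,-0.18,0],"rot":[0,0,-16]},
    {"fingers":1,"delta_pos":[0.004,-0.24,0],"rot":[0,0,-22]},
    {"fingers":1,"delta_pos":[0.006,-0.295,0.01],"rot":[0,0,-27]}
  ]
}}

```text
clock: 10.35
ee_pos: [0.4621, -0.0719, 0.1428]
tcp_rot: [[-0.964, 0.264, -0.0], [0.264, 0.964, -0.0], [0.0, -0.0, -1.0]]
force: [-0.7, -0.7, -0.5]
opening: 1.002
grasp_force: 0.0
```

```bash
python3 -c "
from h import *
go(.441,-.093,.13,74.5)
p,P=cloud('wrist')
print(rect(P,(.441,-.093),.042,.056,.04)); print(rect(P,(.441,-.093),.01,.018,.08))
"
```

```text
pos [ 0.0135 -0.0259  0.0121] rot [ 0.  -0.2 -0.2] q6 -96.8 q1 -22.6 t 10.5
pos [ 0.0135 -0.0259  0.0121] rot [ -0.3  -0.  179.8] q6 -96.8 q1 -22.6 t 10.5
(array([443.1, -93.4]), array([26.2, 25.9]), 76.3, array([443.1, -93.1]), 34.4, np.int64(1300), np.float64(48.5))
(array([443.5, -93.6]), array([104.3, 104.2]), 76.2, array([443.1, -93.3]), 145.2, np.int64(14806), np.float64(14.6))
```

Call:
{"api": "step_arm", "payload": {
  "increments": [
    {"fingers":0.4,"delta_pos":[0.0115,-0.0258,0.02],"rot":[0,0,-1.7]},
    {"fingers":0.4,"delta_pos":[0.0115,-0.0258,0.06],"rot":[0,0,-1.7]},
    {"fingers":0.4,"delta_pos":[0.0115,-0.0258,0.09],"rot":[0,0,-1.7]},
    {"fingers":0.4,"delta_pos":[0.0115,-0.0258,0.115],"rot":[0,0,-1.7]},
    {"fingers":0.4,"delta_pos":[0.0115,-0.0258,0.12],"rot":[0,0,-1.7]}
  ]
}}

```text
clock: 11.18
ee_pos: [0.4452, -0.0911, 0.0217]
tcp_rot: [[-0.971, 0.238, -0.003], [0.238, 0.971, 0.002], [0.003, 0.001, -1.0]]
force: [-0.4, -0.1, 0.1]
opening: 0.696
grasp_force: 0.0
```

```bash
python3 -c "
from h import *
go(.4432,-.0934,-.009,76)"
```

```text
pos [ 0.0029 -0.002   0.0327] rot [0.  0.  0.2] q6 -102.0 q1 -25.7 t 11.325
pos [ 0.0029 -0.002   0.0327] rot [  -0.     0.  -179.8] q6 -102.0 q1 -25.7 t 11.325
```

Call:
{"api": "step_arm", "payload": {
  "increments": [
    {"fingers":0.4,"delta_pos":[0.003,-0.002,0.012],"rot":[0,0,0]},
    {"fingers":0.4,"delta_pos":[0.003,-0.002,0.025],"rot":[0,0,0]},
    {"fingers":0.4,"delta_pos":[0.003,-0.002,0.0325],"rot":[0,0,0]},
    {"fingers":-1,"delta_pos":[0.003,-0.002,0.0325],"rot":[0,0,0]},
    {"fingers":-1,"delta_pos":[0.003,-0.002,0.0325],"rot":[0,0,0]}
  ],
  "force": 60
}}

```text
clock: 11.95
ee_pos: [0.4424, -0.0938, -0.0089]
tcp_rot: [[-0.971, 0.239, 0.0], [0.239, 0.971, -0.0], [-0.0, 0.0, -1.0]]
force: [-3.8, 2.1, 3.3]
opening: 0.296
grasp_force: 58.8
```

Call:
{"api": "step_arm", "payload": {
  "increments": [
    {"fingers":-1,"delta_pos":[0,0,0],"rot":[0,0,0]},
    {"fingers":-1,"delta_pos":[0,0,0],"rot":[0,0,0]},
    {"fingers":-1,"delta_pos":[0,0,0],"rot":[0,0,0]}
  ]
}}

```text
clock: 12.32
ee_pos: [0.4424, -0.0938, -0.0089]
tcp_rot: [[-0.971, 0.239, 0.0], [0.239, 0.971, -0.0], [-0.0, -0.0, -1.0]]
force: [0.7, -0.4, 0.7]
opening: 0.293
grasp_force: 59.4
```

Call:
{"api": "step_arm", "payload": {
  "increments": [
    {"fingers":-1,"delta_pos":[0,0,-0.01],"rot":[0,0,0]},
    {"fingers":-1,"delta_pos":[0,0,-0.04],"rot":[0,0,0]},
    {"fingers":-1,"delta_pos":[0,0,-0.08],"rot":[0,0,0]},
    {"fingers":-1,"delta_pos":[0,0,-0.12],"rot":[0,0,0]},
    {"fingers":-1,"delta_pos":[0,0,-0.14],"rot":[0,0,0]}
  ]
}}

```text
clock: 12.95
ee_pos: [0.4431, -0.0941, 0.1338]
tcp_rot: [[-0.971, 0.239, 0.003], [0.239, 0.971, -0.002], [-0.004, -0.001, -1.0]]
force: [0.3, -0.5, -1.7]
opening: 0.294
grasp_force: 59.2
```

```bash
python3 -c "
from h import *
go(.653,-.129,.12,94)
p,P=cloud('wrist')
print(rect(P,(.653,-.129),.044,.056,.08))"
```

```text
pos [-0.2124  0.0161  0.0126] rot [ -0.1   0.2 -17.8] q6 -102.3 q1 -26.1 t 13.1
pos [-0.2124  0.0161  0.0126] rot [2.000e-01 1.000e-01 1.622e+02] q6 -102.3 q1 -26.1 t 13.1
(array([0., 0.]), array([0., 0.]), 0.0, array([0., 0.]), 0.0, np.int64(0), np.float64(nan))
  return _methods._mean(a, axis=axis, dtype=dtype,
  ret = ret.dtype.type(ret / rcount)
```

Call:
{"api": "step_arm", "payload": {
  "increments": [
    {"fingers":-1,"delta_pos":[-0.05,0.004,0],"rot":[0,0,-5]},
    {"fingers":-1,"delta_pos":[-0.1,0.008,0],"rot":[0,0,-10]},
    {"fingers":-1,"delta_pos":[-0.15,0.012,0.01],"rot":[0,0,-15]},
    {"fingers":-1,"delta_pos":[-0.2,0.015,0.03],"rot":[0,0,-17.8]},
    {"fingers":-1,"delta_pos":[-0.213,0.016,0.06],"rot":[0,0,-17.8]}
  ]
}}

```text
clock: 13.78
ee_pos: [0.6553, -0.1296, 0.0685]
tcp_rot: [[-0.998, -0.07, 0.001], [-0.07, 0.998, -0.0], [-0.001, -0.0, -1.0]]
force: [-1.2, -0.5, -1.9]
opening: 0.299
grasp_force: 59.2
```

```bash
python3 -c "
from h import *
go(.6535,-.129,.031,94)"
```

```text
pos [-0.0034 -0.0013  0.0355] rot [ 0.2 -0.4 -0. ] q6 -114.7 q1 -20.8 t 13.925
pos [-0.0034 -0.0013  0.0355] rot [ -0.7  -0.3 180. ] q6 -114.7 q1 -20.8 t 13.925
```

Call:
{"api": "step_arm", "payload": {
  "increments": [
    {"fingers":-1,"delta_pos":[-0.002,-0.001,0.005],"rot":[0,0,0]},
    {"fingers":-1,"delta_pos":[-0.002,-0.001,0.013],"rot":[0,0,0]},
    {"fingers":-1,"delta_pos":[-0.002,-0.001,0.022],"rot":[0,0,0]},
    {"fingers":-1,"delta_pos":[-0.002,-0.001,0.03],"rot":[0,0,0]},
    {"fingers":-1,"delta_pos":[-0.002,-0.001,0.033],"rot":[0,0,0]}
  ]
}}

```text
clock: 14.55
ee_pos: [0.6545, -0.1297, 0.0372]
tcp_rot: [[-0.998, -0.069, -0.001], [-0.069, 0.998, 0.0], [0.001, 0.0, -1.0]]
force: [-0.1, 0.8, -1.3]
opening: 0.298
grasp_force: 59.1
```

```bash
python3 -c "
from h import *
go(.6535,-.129,.031,94);s=manip.state();print(s['ee_pos'],s['force'])"
```

```text
pos [0.0014 0.001  0.0068] rot [ 0. -0. -0.] q6 -114.7 q1 -20.8 t 14.7
pos [0.0014 0.001  0.0068] rot [ -0.  -0. 180.] q6 -114.7 q1 -20.8 t 14.7
[ 0.6549453  -0.129869    0.03778267] [-0.13575172  0.58319144 -1.41020767]
```

Call:
{"api": "step_arm", "payload": {
  "increments": [
    {"fingers":-1,"delta_pos":[0.0014,0.001,0.004],"rot":[0,0,0]},
    {"fingers":-1,"delta_pos":[0.0014,0.001,0.0068],"rot":[0,0,0]},
    {"fingers":-1,"delta_pos":[0.0014,0.001,0.0068],"rot":[0,0,0]},
    {"fingers":-0.3,"delta_pos":[0.0014,0.001,0.0068],"rot":[0,0,0]},
    {"fingers":0.2,"delta_pos":[0.0014,0.001,0.005],"rot":[0,0,0]}
  ]
}}

```text
clock: 15.32
ee_pos: [0.6536, -0.129, 0.033]
tcp_rot: [[-0.998, -0.069, 0.0], [-0.069, 0.998, -0.0], [-0.0, -0.0, -1.0]]
force: [0.1, -1.0, -0.0]
opening: 0.545
grasp_force: 0.0
```

Call:
{"api": "step_arm", "payload": {
  "increments": [
    {"fingers":0.3,"delta_pos":[0,0,0],"rot":[0,0,0]},
    {"fingers":1,"delta_pos":[0,0,-0.03],"rot":[0,0,0]},
    {"fingers":1,"delta_pos":[0,0,-0.08],"rot":[0,0,0]},
    {"fingers":1,"delta_pos":[0,0,-0.12],"rot":[0,0,0]},
    {"fingers":1,"delta_pos":[0,0,-0.12],"rot":[0,0,0]}
  ]
}}

```text
clock: 15.95
ee_pos: [0.6561, -0.1299, 0.1578]
tcp_rot: [[-0.998, -0.07, 0.008], [-0.07, 0.998, -0.003], [-0.008, -0.004, -1.0]]
force: [0.3, 0.4, -0.7]
opening: 1.002
grasp_force: 0.0
```

```bash
cat >> h.py <<'E'
def seat(xy,r):
    p,P=cloud('wrist')
    print(rect(P,xy,.045,.062,r)); print(rect(P,xy,.08,.096,.04))
    k=(np.hypot(*(P[:,:2]-xy).T)<r*.5)&(P[:,2]>.045)&(P[:,2]<.062);Q=P[k]
    print('tilt',np.linalg.lstsq(np.c_[Q[:,:2]-xy,np.ones(k.sum())],Q[:,2],rcond=None)[0].round(4))
E
python3 -c "
from h import *
go(.5277,-.409,.13,60)
seat((.653,-.129),.085)"
```

```text
pos [ 0.1443 -0.2709  0.022 ] rot [ 0.  -0.1 34. ] q6 -114.7 q1 -20.7 t 16.1
pos [ 0.1443 -0.2709  0.022 ] rot [ 1.00e-01  0.00e+00 -1.46e+02] q6 -114.7 q1 -20.7 t 16.1
(array([ 652.2, -129.5]), array([104.3, 104. ]), -86.1, array([ 651.8, -129.5]), 145.2, np.int64(17447), np.float64(53.4))
(array([ 651.7, -129.4]), array([26. , 25.9]), -85.6, array([ 651.7, -129.4]), 34.6, np.int64(1564), np.float64(87.3))
tilt [-0.0012 -0.0011  0.0535]
```

Square lid seated level. Next, the small round steel lid.

Call:
{"api": "step_arm", "payload": {
  "increments": [
    {"fingers":1,"delta_pos":[0.028,-0.053,0],"rot":[0,0,7]},
    {"fingers":1,"delta_pos":[0.056,-0.106,0],"rot":[0,0,14]},
    {"fingers":1,"delta_pos":[0.084,-0.159,0],"rot":[0,0,21]},
    {"fingers":1,"delta_pos":[0.112,-0.212,0],"rot":[0,0,28]},
    {"fingers":1,"delta_pos":[0.138,-0.26,0.01],"rot":[0,0,34]}
  ]
}}

```text
clock: 16.77
ee_pos: [0.5326, -0.3997, 0.1418]
tcp_rot: [[-0.864, 0.504, -0.001], [0.504, 0.864, 0.001], [0.001, 0.0, -1.0]]
force: [0.2, -0.3, 0.1]
opening: 0.999
grasp_force: 0.0
```

```bash
python3 -c "
from h import *
p,P=cloud('wrist');cv2.imwrite('pics/w7.png',p)
print(rect(P,(.5277,-.409),.042,.056,.04)); print(rect(P,(.5277,-.409),.01,.018,.08))
go(.5277,-.409,.022,60)"
```

```text
(array([ 523.3, -418. ]), array([25.2, 25. ]), -66.6, array([ 523.4, -418.2]), 25.9, np.int64(928), np.float64(45.7))
(array([ 523.3, -418.1]), array([87.2, 86.8]), -33.1, array([ 523.6, -418.4]), 88.0, np.int64(7605), np.float64(11.8))
pos [-0.0018 -0.0118  0.1187] rot [ 0.1 -0.2 -0.1] q6 -106.3 q1 -46.4 t 16.975
pos [-0.0018 -0.0118  0.1187] rot [-3.000e-01 -1.000e-01  1.799e+02] q6 -106.3 q1 -46.4 t 16.975
```

View pics/w7.png

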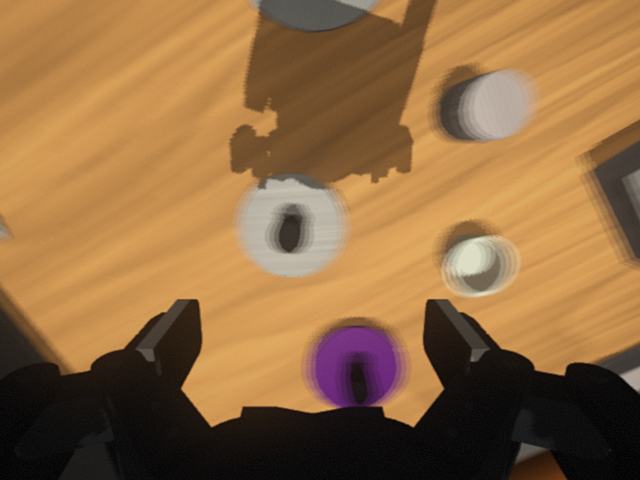

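The steel small lid is at (291,228), with the purple decoy behind it. That frame was blurred by motion, so I remeasure.

```bash
python3 -c "
from h import *
p,P=cloud('wrist')
print(rect(P,(.5277,-.409),.042,.056,.04)); a=rect(P,(.5277,-.409),.01,.018,.06);print(a)
go(a[3][0]/1000,a[3][1]/1000,.022,60)"
```

```text
(array([ 529.2, -410.4]), array([25.4, 24.8]), 28.6, array([ 529.2, -410.7]), 26.0, np.int64(961), np.float64(48.6))
(array([ 529.4, -410.5]), array([87., 87.]), -58.2, array([ 529.4, -411. ]), 88.1, np.int64(7670), np.float64(14.7))
pos [-0.0029 -0.0153  0.1206] rot [ 0.  -0.   0.1] q6 -106.3 q1 -46.2 t 17.175
pos [-0.0029 -0.0153  0.1206] rot [ 1.000e-01  0.000e+00 -1.799e+02] q6 -106.3 q1 -46.2 t 17.175
```

Call:
{"api": "step_arm", "payload": {
  "increments": [
    {"fingers":0.4,"delta_pos":[-0.003,-0.015,0.02],"rot":[0,0,0]},
    {"fingers":0.4,"delta_pos":[-0.003,-0.015,0.06],"rot":[0,0,0]},
    {"fingers":0.4,"delta_pos":[-0.003,-0.015,0.09],"rot":[0,0,0]},
    {"fingers":0.4,"delta_pos":[-0.003,-0.015,0.115],"rot":[0,0,0]},
    {"fingers":0.4,"delta_pos":[-0.003,-0.015,0.12],"rot":[0,0,0]}
  ]
}}

```text
clock: 17.8
ee_pos: [0.5275, -0.411, 0.0196]
tcp_rot: [[-0.866, 0.5, -0.004], [0.5, 0.866, 0.004], [0.005, 0.001, -1.0]]
force: [-0.1, 0.3, -0.4]
opening: 0.701
grasp_force: 0.0
```

```bash
python3 -c "
from h import *
go(.5293,-.4107,-.009,60)"
```

```text
pos [0.0009 0.0018 0.032 ] rot [-0.  0.  0.] q6 -107.4 q1 -47.4 t 17.95
pos [0.0009 0.0018 0.032 ] rot [  -0.   -0. -180.] q6 -107.4 q1 -47.4 t 17.95
```

Call:
{"api": "step_arm", "payload": {
  "increments": [
    {"fingers":0.4,"delta_pos":[0.001,0.0018,0.012],"rot":[0,0,0]},
    {"fingers":0.4,"delta_pos":[0.001,0.0018,0.025],"rot":[0,0,0]},
    {"fingers":0.4,"delta_pos":[0.001,0.0018,0.032],"rot":[0,0,0]},
    {"fingers":-1,"delta_pos":[0.001,0.0018,0.032],"rot":[0,0,0]},
    {"fingers":-1,"delta_pos":[0.001,0.0018,0.032],"rot":[0,0,0]}
  ],
  "force": 60
}}

```text
clock: 18.58
ee_pos: [0.5292, -0.4106, -0.0088]
tcp_rot: [[-0.866, 0.5, 0.0], [0.5, 0.866, -0.0], [-0.0, -0.0, -1.0]]
force: [-1.4, 5.9, 13.3]
opening: 0.289
grasp_force: 54.7
```

Call:
{"api": "step_arm", "payload": {
  "increments": [
    {"fingers":-1,"delta_pos":[0,0,0],"rot":[0,0,0]},
    {"fingers":-1,"delta_pos":[0,0,0],"rot":[0,0,0]},
    {"fingers":-1,"delta_pos":[0,0,0],"rot":[0,0,0]}
  ]
}}

```text
clock: 18.95
ee_pos: [0.5293, -0.4106, -0.0087]
tcp_rot: [[-0.866, 0.5, 0.001], [0.5, 0.866, -0.001], [-0.001, -0.0, -1.0]]
force: [-0.1, -0.2, 0.1]
opening: 0.286
grasp_force: 59.0
```

Call:
{"api": "step_arm", "payload": {
  "increments": [
    {"fingers":-1,"delta_pos":[0,0,-0.01],"rot":[0,0,0]},
    {"fingers":-1,"delta_pos":[0,0,-0.04],"rot":[0,0,0]},
    {"fingers":-1,"delta_pos":[0,0,-0.08],"rot":[0,0,0]},
    {"fingers":-1,"delta_pos":[0,0,-0.12],"rot":[0,0,0]},
    {"fingers":-1,"delta_pos":[0,0,-0.16],"rot":[0,0,0]}
  ]
}}

```text
clock: 19.58
ee_pos: [0.5288, -0.4101, 0.1526]
tcp_rot: [[-0.866, 0.5, -0.0], [0.5, 0.866, 0.0], [0.0, 0.0, -1.0]]
force: [0.4, -0.2, -1.9]
opening: 0.287
grasp_force: 59.0
```

```bash
python3 -c "
from h import *
go(.3728,.2751,.15,60);s=manip.state();print(s['opening'],s['grasp_force'],s['joints'].round())"
```

```text
pos [0.4797 0.5158 0.0006] rot [-0.1  0.3 -0. ] q6 -107.3 q1 -47.3 t 19.725
pos [0.4797 0.5158 0.0006] rot [  0.5   0.2 180. ] q6 -107.3 q1 -47.3 t 19.725
0.2877500172134654 59.02404125779867 [ -47.   29.   74.   -0.   77. -107.]
```

Call:
{"api": "step_arm", "payload": {
  "increments": [
    {"fingers":-1,"delta_pos":[0.03,0.033,0],"rot":[0,0,0]},
    {"fingers":-1,"delta_pos":[0.07,0.075,0],"rot":[0,0,0]},
    {"fingers":-1,"delta_pos":[0.11,0.118,0],"rot":[0,0,0]},
    {"fingers":-1,"delta_pos":[0.15,0.161,0],"rot":[0,0,0]},
    {"fingers":-1,"delta_pos":[0.19,0.204,0],"rot":[0,0,0]}
  ]
}}

```text
clock: 20.35
ee_pos: [0.4647, -0.1363, 0.1492]
tcp_rot: [[-0.866, 0.501, -0.003], [0.501, 0.866, 0.002], [0.003, 0.0, -1.0]]
force: [0.7, 1.2, -2.2]
opening: 0.284
grasp_force: 59.2
```

Call:
{"api": "step_arm", "payload": {
  "increments": [
    {"fingers":-1,"delta_pos":[0.04,0.043,0],"rot":[0,0,0]},
    {"fingers":-1,"delta_pos":[0.08,0.086,0],"rot":[0,0,0]},
    {"fingers":-1,"delta_pos":[0.12,0.129,0],"rot":[0,0,0]},
    {"fingers":-1,"delta_pos":[0.16,0.172,0],"rot":[0,0,0]},
    {"fingers":-1,"delta_pos":[0.19,0.205,0],"rot":[0,0,0]}
  ]
}}

```text
clock: 20.98
ee_pos: [0.4023, 0.1358, 0.1496]
tcp_rot: [[-0.866, 0.5, -0.003], [0.5, 0.866, 0.0], [0.003, -0.001, -1.0]]
force: [0.2, -0.3, -2.2]
opening: 0.282
grasp_force: 59.2
```

```bash
python3 -c "
from h import *
go(.3728,.2751,.07,60);s=manip.state();print(s['opening'],s['grasp_force'],s['ee_pos'])"
```

```text
pos [0.0949 0.1065 0.0797] rot [-0.1 -0.1  0.2] q6 -56.8 q1 3.5 t 21.125
pos [0.0949 0.1065 0.0797] rot [ 2.000e-01 -1.000e-01 -1.798e+02] q6 -56.8 q1 3.5 t 21.125
0.2815642186456909 59.409789461642504 [0.40254249 0.13551947 0.14961565]
```

Call:
{"api": "step_arm", "payload": {
  "increments": [
    {"fingers":-1,"delta_pos":[0.03,0.034,0],"rot":[0,0,0]},
    {"fingers":-1,"delta_pos":[0.065,0.072,0],"rot":[0,0,0]},
    {"fingers":-1,"delta_pos":[0.0945,0.1065,0.02],"rot":[0,0,0]},
    {"fingers":-1,"delta_pos":[0.0945,0.1065,0.06],"rot":[0,0,0]},
    {"fingers":-1,"delta_pos":[0.0945,0.1065,0.08],"rot":[0,0,0]}
  ]
}}

```text
clock: 21.75
ee_pos: [0.3746, 0.2721, 0.0681]
tcp_rot: [[-0.866, 0.5, -0.004], [0.5, 0.866, -0.002], [0.002, -0.004, -1.0]]
force: [0.1, -0.7, -1.6]
opening: 0.284
grasp_force: 59.7
```

```bash
python3 -c "
from h import *
[manip.snapshot('top') for _ in range(2)]
go(.3725,.275,.031,60);s=manip.state();print(s['opening'],s['grasp_force'],s['ee_pos'])"
```

```text
pos [ 0.005  -0.0003  0.0403] rot [ 0.   0.  -0.1] q6 -37.8 q1 22.1 t 22.0
pos [ 0.005  -0.0003  0.0403] rot [  0.   -0.  179.9] q6 -37.8 q1 22.1 t 22.0
0.2801446308749545 59.72491340478882 [0.37693334 0.27276681 0.07125799]
```

Call:
{"api": "step_arm", "payload": {
  "increments": [
    {"fingers":-1,"delta_pos":[0.005,0,0.008],"rot":[0,0,0]},
    {"fingers":-1,"delta_pos":[0.005,0,0.018],"rot":[0,0,0]},
    {"fingers":-1,"delta_pos":[0.005,0,0.028],"rot":[0,0,0]},
    {"fingers":-1,"delta_pos":[0.005,0,0.035],"rot":[0,0,0]},
    {"fingers":-1,"delta_pos":[0.005,0,0.036],"rot":[0,0,0]}
  ]
}}

```text
clock: 22.62
ee_pos: [0.3713, 0.2757, 0.0342]
tcp_rot: [[-0.866, 0.5, -0.001], [0.5, 0.866, -0.001], [0.001, -0.001, -1.0]]
force: [-0.3, -0.2, -1.5]
opening: 0.285
grasp_force: 59.7
```

```bash
python3 -c "
from h import *
go(.3725,.275,.031,60);s=manip.state();print(s['force'],s['grasp_force'],s['ee_pos'])"
```

```text
pos [-0.001  -0.0005  0.0039] rot [ 0.  0. -0.] q6 -37.3 q1 22.7 t 22.775
pos [-0.001  -0.0005  0.0039] rot [  0.  -0. 180.] q6 -37.3 q1 22.7 t 22.775
[ 0.05317758 -0.1377722  -0.89413829] 59.717601116281 [0.37187926 0.27593724 0.03494753]
```

Call:
{"api": "step_arm", "payload": {
  "increments": [
    {"fingers":-1,"delta_pos":[-0.001,-0.0005,0.002],"rot":[0,0,0]},
    {"fingers":-1,"delta_pos":[-0.001,-0.0005,0.0038],"rot":[0,0,0]},
    {"fingers":-1,"delta_pos":[-0.001,-0.0005,0.0038],"rot":[0,0,0]},
    {"fingers":-0.3,"delta_pos":[-0.001,-0.0005,0.0038],"rot":[0,0,0]},
    {"fingers":0.2,"delta_pos":[-0.001,-0.0005,0.002],"rot":[0,0,0]}
  ]
}}

```text
clock: 23.4
ee_pos: [0.3724, 0.275, 0.033]
tcp_rot: [[-0.866, 0.5, -0.0], [0.5, 0.866, 0.0], [0.0, 0.0, -1.0]]
force: [-0.3, -0.4, 0.2]
opening: 0.546
grasp_force: 0.0
```

Call:
{"api": "step_arm", "payload": {
  "increments": [
    {"fingers":0.3,"delta_pos":[0,0,0],"rot":[0,0,0]},
    {"fingers":1,"delta_pos":[0,0,-0.03],"rot":[0,0,0]},
    {"fingers":1,"delta_pos":[0,0,-0.08],"rot":[0,0,0]},
    {"fingers":1,"delta_pos":[0,0,-0.13],"rot":[0,0,0]},
    {"fingers":1,"delta_pos":[0,0,-0.13],"rot":[0,0,0]}
  ]
}}

```text
clock: 24.02
ee_pos: [0.3751, 0.2762, 0.167]
tcp_rot: [[-0.866, 0.5, 0.008], [0.5, 0.866, 0.003], [-0.005, 0.007, -1.0]]
force: [-0.2, -1.1, -0.3]
opening: 0.998
grasp_force: 0.0
```

```bash
python3 -c "
from h import *
go(.358,-.2905,.13,60)
seat((.3725,.275),.06)"
```

```text
pos [-0.2709 -0.4961  0.0324] rot [-0.1 -0.  -0. ] q6 -37.4 q1 22.6 t 24.175
pos [-0.2709 -0.4961  0.0324] rot [-1.0e-01  1.0e-01  1.8e+02] q6 -37.4 q1 22.6 t 24.175
(array([371.7, 274.2]), array([87.2, 87.2]), 21.2, array([371.8, 274.1]), 88.0, np.int64(8689), np.float64(53.6))
(array([371.6, 274.4]), array([25.3, 24.5]), -29.2, array([371.6, 274.3]), 25.8, np.int64(1113), np.float64(87.4))
tilt [-0.0016 -0.0003  0.0536]
```

Small lid seated level. Last, the large round lid.

Call:
{"api": "step_arm", "payload": {
  "increments": [
    {"fingers":1,"delta_pos":[-0.022,-0.04,0],"rot":[0,0,0]},
    {"fingers":1,"delta_pos":[-0.05,-0.091,0],"rot":[0,0,0]},
    {"fingers":1,"delta_pos":[-0.078,-0.142,0],"rot":[0,0,0]},
    {"fingers":1,"delta_pos":[-0.106,-0.194,0],"rot":[0,0,0]},
    {"fingers":1,"delta_pos":[-0.13,-0.238,0],"rot":[0,0,0]}
  ]
}}

```text
clock: 24.85
ee_pos: [0.3645, 0.0022, 0.1616]
tcp_rot: [[-0.866, 0.501, -0.003], [0.501, 0.866, 0.001], [0.003, -0.001, -1.0]]
force: [0.3, 0.2, 0.2]
opening: 0.999
grasp_force: 0.0
```

Call:
{"api": "step_arm", "payload": {
  "increments": [
    {"fingers":1,"delta_pos":[-0.028,-0.051,0],"rot":[0,0,0]},
    {"fingers":1,"delta_pos":[-0.056,-0.102,0],"rot":[0,0,0]},
    {"fingers":1,"delta_pos":[-0.084,-0.154,0],"rot":[0,0,0]},
    {"fingers":1,"delta_pos":[-0.11,-0.202,0],"rot":[0,0,0]},
    {"fingers":1,"delta_pos":[-0.13,-0.238,0.01],"rot":[0,0,0]}
  ]
}}

```text
clock: 25.48
ee_pos: [0.3586, -0.2694, 0.1517]
tcp_rot: [[-0.865, 0.502, -0.001], [0.502, 0.865, 0.001], [0.001, 0.0, -1.0]]
force: [1.0, 0.6, -0.1]
opening: 1.0
grasp_force: 0.0
```

```bash
python3 -c "
from h import *
[manip.snapshot('top') for _ in range(4)]
p,P=cloud('wrist')
print(rect(P,(.358,-.2905),.042,.056,.05)); a=rect(P,(.358,-.2905),.01,.018,.075);print(a)
go(a[3][0]/1000,a[3][1]/1000,.022,60)"
```

```text
(array([ 356.7, -291.6]), array([25.5, 24.4]), -30.5, array([ 356.7, -291.8]), 25.9, np.int64(876), np.float64(48.5))
(array([ 357. , -291.8]), array([127.1, 126.8]), -39.2, array([ 357.1, -292. ]), 128.3, np.int64(16137), np.float64(14.6))
pos [-0.0112 -0.0238  0.1307] rot [ 0.  -0.   0.1] q6 -110.9 q1 -50.9 t 25.875
pos [-0.0112 -0.0238  0.1307] rot [ 1.000e-01  0.000e+00 -1.799e+02] q6 -110.9 q1 -50.9 t 25.875
```

Call:
{"api": "step_arm", "payload": {
  "increments": [
    {"fingers":0.4,"delta_pos":[-0.011,-0.0238,0.02],"rot":[0,0,0]},
    {"fingers":0.4,"delta_pos":[-0.011,-0.0238,0.06],"rot":[0,0,0]},
    {"fingers":0.4,"delta_pos":[-0.011,-0.0238,0.1],"rot":[0,0,0]},
    {"fingers":0.4,"delta_pos":[-0.011,-0.0238,0.125],"rot":[0,0,0]},
    {"fingers":0.4,"delta_pos":[-0.011,-0.0238,0.13],"rot":[0,0,0]}
  ]
}}

```text
clock: 26.5
ee_pos: [0.3565, -0.2915, 0.0218]
tcp_rot: [[-0.867, 0.499, -0.002], [0.499, 0.867, 0.002], [0.003, 0.001, -1.0]]
force: [0.1, -0.2, 0.2]
opening: 0.702
grasp_force: 0.0
```

```bash
python3 -c "
from h import *
[manip.snapshot('top') for _ in range(2)]
go(.357,-.2918,-.009,60)"
```

```text
pos [0.0019 0.0016 0.0332] rot [-0.1  0.1  0. ] q6 -113.3 q1 -53.3 t 26.75
pos [0.0019 0.0016 0.0332] rot [-2.0e-01 -1.0e-01 -1.8e+02] q6 -113.3 q1 -53.3 t 26.75
```

Call:
{"api": "step_arm", "payload": {
  "increments": [
    {"fingers":0.4,"delta_pos":[0.002,0.0016,0.012],"rot":[0,0,0]},
    {"fingers":0.4,"delta_pos":[0.002,0.0016,0.025],"rot":[0,0,0]},
    {"fingers":0.4,"delta_pos":[0.002,0.0016,0.033],"rot":[0,0,0]},
    {"fingers":-1,"delta_pos":[0.002,0.0016,0.033],"rot":[0,0,0]},
    {"fingers":-1,"delta_pos":[0.002,0.0016,0.033],"rot":[0,0,0]}
  ],
  "force": 60
}}

```text
clock: 27.38
ee_pos: [0.3561, -0.2911, -0.0101]
tcp_rot: [[-0.866, 0.5, -0.0], [0.5, 0.866, 0.0], [0.0, 0.0, -1.0]]
force: [-3.8, 4.1, 20.0]
opening: 0.289
grasp_force: 56.8
```

Call:
{"api": "step_arm", "payload": {
  "increments": [
    {"fingers":-1,"delta_pos":[0,0,0],"rot":[0,0,0]},
    {"fingers":-1,"delta_pos":[0,0,0],"rot":[0,0,0]},
    {"fingers":-1,"delta_pos":[0,0,0],"rot":[0,0,0]}
  ]
}}

```text
clock: 27.75
ee_pos: [0.3561, -0.2911, -0.01]
tcp_rot: [[-0.866, 0.5, 0.0], [0.5, 0.866, -0.0], [-0.0, -0.0, -1.0]]
force: [-0.5, -0.3, -1.3]
opening: 0.288
grasp_force: 58.9
```

Call:
{"api": "step_arm", "payload": {
  "increments": [
    {"fingers":-1,"delta_pos":[0,0,-0.01],"rot":[0,0,0]},
    {"fingers":-1,"delta_pos":[0,0,-0.04],"rot":[0,0,0]},
    {"fingers":-1,"delta_pos":[0,0,-0.08],"rot":[0,0,0]},
    {"fingers":-1,"delta_pos":[0,0,-0.12],"rot":[0,0,0]},
    {"fingers":-1,"delta_pos":[0,0,-0.15],"rot":[0,0,0]}
  ]
}}

```text
clock: 28.38
ee_pos: [0.3563, -0.2912, 0.1424]
tcp_rot: [[-0.866, 0.5, 0.001], [0.5, 0.866, -0.002], [-0.002, -0.001, -1.0]]
force: [-0.1, -0.6, -1.5]
opening: 0.288
grasp_force: 59.1
```

```bash
python3 -c "
from h import *
go(.4487,.0885,.14,60);s=manip.state();print(s['opening'],s['grasp_force'],s['ee_pos'])"
```

```text
pos [0.1107 0.3754 0.0005] rot [-0.1  0.2 -0. ] q6 -113.2 q1 -53.2 t 28.525
pos [0.1107 0.3754 0.0005] rot [  0.4   0.2 180. ] q6 -113.2 q1 -53.2 t 28.525
0.2852963117091421 59.12142841472814 [ 0.3567604  -0.29189232  0.14160273]
```

Call:
{"api": "step_arm", "payload": {
  "increments": [
    {"fingers":-1,"delta_pos":[0.011,0.037,0],"rot":[0,0,0]},
    {"fingers":-1,"delta_pos":[0.027,0.09,0],"rot":[0,0,0]},
    {"fingers":-1,"delta_pos":[0.043,0.145,0],"rot":[0,0,0]},
    {"fingers":-1,"delta_pos":[0.06,0.2,0],"rot":[0,0,0]},
    {"fingers":-1,"delta_pos":[0.075,0.254,0],"rot":[0,0,0]}
  ]
}}

```text
clock: 29.15
ee_pos: [0.4171, -0.0314, 0.1384]
tcp_rot: [[-0.866, 0.501, -0.002], [0.501, 0.866, 0.001], [0.003, -0.0, -1.0]]
force: [0.8, -0.7, -2.1]
opening: 0.284
grasp_force: 59.3
```

Call:
{"api": "step_arm", "payload": {
  "increments": [
    {"fingers":-1,"delta_pos":[0.015,0.05,0],"rot":[0,0,0]},
    {"fingers":-1,"delta_pos":[0.027,0.09,0.01],"rot":[0,0,0]},
    {"fingers":-1,"delta_pos":[0.0355,0.121,0.03],"rot":[0,0,0]},
    {"fingers":-1,"delta_pos":[0.0355,0.121,0.06],"rot":[0,0,0]},
    {"fingers":-1,"delta_pos":[0.0355,0.121,0.07],"rot":[0,0,0]}
  ]
}}

```text
clock: 29.78
ee_pos: [0.4451, 0.0895, 0.067]
tcp_rot: [[-0.866, 0.499, -0.006], [0.499, 0.866, 0.0], [0.006, -0.003, -1.0]]
force: [0.2, 0.1, -1.9]
opening: 0.288
grasp_force: 59.5
```

```bash
python3 -c "
from h import *
[manip.snapshot('top') for _ in range(2)]
go(.4487,.0885,.030,60);s=manip.state();print(s['opening'],s['grasp_force'],s['ee_pos'])"
```

```text
pos [-0.0001  0.      0.0405] rot [ 0.   0.1 -0.1] q6 -62.8 q1 -2.9 t 30.025
pos [-0.0001  0.      0.0405] rot [ 1.000e-01 -0.000e+00  1.799e+02] q6 -62.8 q1 -2.9 t 30.025
0.2847405029972893 59.4933947532445 [0.44856239 0.08850382 0.07054531]
```

Call:
{"api": "step_arm", "payload": {
  "increments": [
    {"fingers":-1,"delta_pos":[0,0,0.01],"rot":[0,0,0]},
    {"fingers":-1,"delta_pos":[0,0,0.02],"rot":[0,0,0]},
    {"fingers":-1,"delta_pos":[0,0,0.03],"rot":[0,0,0]},
    {"fingers":-1,"delta_pos":[0,0,0.035],"rot":[0,0,0]},
    {"fingers":-1,"delta_pos":[0,0,0.036],"rot":[0,0,0]}
  ]
}}

```text
clock: 30.65
ee_pos: [0.4477, 0.089, 0.0334]
tcp_rot: [[-0.866, 0.5, -0.001], [0.5, 0.866, 0.0], [0.001, -0.0, -1.0]]
force: [-0.6, 0.6, -2.2]
opening: 0.287
grasp_force: 59.5
```

```bash
python3 -c "
from h import *
go(.4487,.0885,.030,60);s=manip.state();print(s['force'],s['grasp_force'],s['ee_pos'])"
```

```text
pos [-0.0007 -0.0001  0.004 ] rot [ 0.  0. -0.] q6 -62.8 q1 -2.8 t 30.8
pos [-0.0007 -0.0001  0.004 ] rot [  0.  -0. 180.] q6 -62.8 q1 -2.8 t 30.8
[-0.23814655 -0.13494418 -1.94283488] 59.48178416771043 [0.44813007 0.08898642 0.0340056 ]
```

Call:
{"api": "step_arm", "payload": {
  "increments": [
    {"fingers":-1,"delta_pos":[0,0,0.002],"rot":[0,0,0]},
    {"fingers":-1,"delta_pos":[0,0,0.004],"rot":[0,0,0]},
    {"fingers":-1,"delta_pos":[0,0,0.004],"rot":[0,0,0]},
    {"fingers":-0.3,"delta_pos":[0,0,0.004],"rot":[0,0,0]},
    {"fingers":0.2,"delta_pos":[0,0,0.002],"rot":[0,0,0]}
  ]
}}

```text
clock: 31.42
ee_pos: [0.448, 0.089, 0.032]
tcp_rot: [[-0.866, 0.5, 0.0], [0.5, 0.866, -0.0], [-0.0, 0.0, -1.0]]
force: [0.1, 0.1, -0.4]
opening: 0.55
grasp_force: 0.0
```

Call:
{"api": "step_arm", "payload": {
  "increments": [
    {"fingers":0.3,"delta_pos":[0,0,0],"rot":[0,0,0]},
    {"fingers":1,"delta_pos":[0,0,-0.03],"rot":[0,0,0]},
    {"fingers":1,"delta_pos":[0,0,-0.08],"rot":[0,0,0]},
    {"fingers":1,"delta_pos":[0,0,-0.13],"rot":[0,0,0]},
    {"fingers":1,"delta_pos":[0,0,-0.13],"rot":[0,0,0]}
  ]
}}

```text
clock: 32.05
ee_pos: [0.451, 0.0889, 0.1659]
tcp_rot: [[-0.866, 0.5, 0.009], [0.5, 0.866, -0.0], [-0.008, 0.004, -1.0]]
force: [0.7, 0.0, -1.1]
opening: 1.001
grasp_force: 0.0
```

```bash
python3 -c "
from h import *
go(.4,-.1,.2,60)
seat((.4487,.0885),.08)
for n in C:
    for c in ('scene',):
        p,P=cloud(c);print(n,rect(P,C[n],.078,.1,.035),rect(P,C[n],.046,.062,.085)[0])
cv2.imwrite('pics/end.png',p)
print([(n,r['p'].__round__(2),np.round(r['location'],3)) for n in('timer','spice_jar') for r in manip.spot_point('scene',n)[:1]])"
```

```text
pos [-0.0537 -0.1873 -0.0389] rot [-0.  -0.1 -0. ] q6 -62.8 q1 -2.8 t 32.2
pos [-0.0537 -0.1873 -0.0389] rot [-1.0e-01  1.0e-01  1.8e+02] q6 -62.8 q1 -2.8 t 32.2
(array([448.1,  87.8]), array([126.9, 126.7]), -62.6, array([448.4,  87.8]), 127.9, np.int64(19942), np.float64(53.6))
(array([448. ,  87.8]), array([25.6, 24.5]), -30.0, array([448.1,  88. ]), 25.7, np.int64(1120), np.float64(87.4))
tilt [-0.0009 -0.0011  0.0536]
large_round (array([449.8,  89.2]), array([25.1, 24.7]), 7.3, array([449.3,  89.8]), 26.7, np.int64(111), np.float64(87.6)) [449.5  89.9]
small_round (array([373.2, 276.3]), array([26.2, 24.4]), 46.2, array([372.7, 276.3]), 27.3, np.int64(132), np.float64(87.4)) [372.7 276.2]
square (array([ 652.7, -127.4]), array([29.3, 26.4]), -88.7, array([ 652.7, -127.1]), 35.6, np.int64(137), np.float64(86.7)) [ 652.9 -127.6]
oblong (array([669., 143.]), array([49.7, 23.6]), -42.4, array([669.1, 143.4]), 51.6, np.int64(293), np.float64(87.6)) [669.  142.5]
[('timer', 0.82, array([ 0.693,  0.009, -0.001])), ('spice_jar', 0.97, array([ 0.52 ,  0.255, -0.002]))]
```

View pics/end.png

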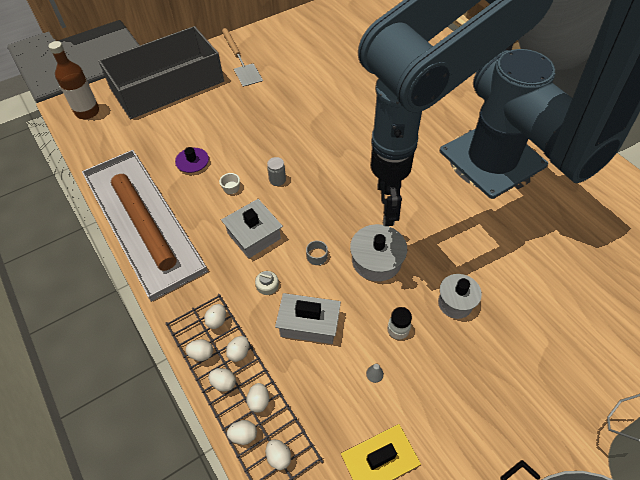

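The picture shows all four lids on and level: large (378,245), small (461,290), square (251,222) and oblong (309,310). Timer and jar are unmoved, and the gripper is clear, so I hand in.

```bash
python3 -c "
from rig import manip
print(manip.job_done())"
```

```text
the job is handed in; nothing more can be done
None
```

All four lids are on their own canisters, level and down on the rims, with the timer and spice jar where they were, and the job was handed in at about 32 s; the first grip closed above the oblong lid's knob because the real fingertips sit about 30 mm behind the reported TCP, so I gripped 30 mm lower from then on.

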